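# Test a reel brake: ratchet its lever to the last notch, then release it

### The job

Check the restored reel brake, the base plate that carries both a long lever with an upright round grip and a push button: swing its lever round to the last notch and let go, so that the ratchet holds it there by itself. Then press the brake's release button fully down until the lever has sprung back to its rest, and take the hand away so that the button comes up again.

Things in the scene. Friction and masses are not known exactly. Their poses are not given: they have to be found in the camera images.
- lever_grip (a point): Middle (z 62 mm) of the upright grip post, 16 mm wide, z 40 to 85 mm, at the free end of the flat aluminium lever (top at 40 mm) on the dark steel 130 x 250 mm base plate. Pinch or push it from above. Its x axis is level and points from the upright pivot, 100 mm away, to the post; z up. Tightening moves it to +y, counter-clockwise from above. The short ball-ended arm is another device.
- brake_lever (a joint): Lever angle, rad: 0 at rest, hard stop at 1.10. A spring returns it to 0 (1.5 to 4 N at the post; up to 8 N as a tooth clicks past). Let go, it is held in notches near 0.35, 0.65 and 0.95. The last catches once past about 0.98: swing to about 1.04, let go, and it falls back to about 0.95 and stays.
- release_top (a point): Centre of the flat top of the round steel release button, 28 mm in diameter, 46 mm above the bench when up, in a low steel housing (34 mm high) at the opposite end of the same base plate from the grip post. Pressed straight down; z is up. The separate button box without a lever is another device.
- release (a joint): Button travel, m: 0 up, 0.008 fully down. Sprung: about 2.5 N starts it, 5 to 7 N holds it fully down; it comes up by itself. It is also the ratchet's pawl, so it dips about 4 mm as each tooth clicks past. Pressed more than 5 mm it frees the lever, which springs back to 0 in about a second (let up sooner, the pawl may catch it in an earlier notch).

How it is judged:
By the outcome, as a careful person would: the job done as asked, in the order asked, and still so for the second after the job is handed in, with the robot touching nothing.
It also fails if it takes over 45 s, if anything falls off the work surface, if the arm or the gripper's body presses on something with over 40 N, if the wrist force passes 120 N, or if a joint passes its speed limit or range.

### The arm

A 6-joint arm with a two-finger parallel gripper is mounted at the origin on the work surface. World frame = base frame: x ahead of the robot, y to its left, z up, the work surface at z = 0. Lengths are in m, angles in rad, forces in N, time in s.
With the tool pointing down it reaches from about 0.275 to 0.725 m from the base axis. Payload 15.9 kg.
Tool frame: the origin (TCP) lies on the centre line of the jaws, within the pads' length; the fingertips stand 25 mm ahead of it and the grasp point (between the pads) lies 6 mm ahead of it; z points along the fingers, y is the line along which they close (so a half turn about z gives the same grasp; the last joint's range is limited). The gripper opens to 85 mm and grips with 20 to 120 N. Pads are 22 mm wide; open, the fingers measure 114 mm over their backs; the gripper's body (76 mm by 85 mm) begins 54 mm behind the grasp point. The pads swing forward as they close: fully open they stand 13 mm farther back than shut.
Start: joints at [-1.231, 0.213, -0.034, 1.323, 0, 1.571], TCP at [0.167, -0.471, 0.256] pointing down, gripper open.
Joint ranges: [-2.98, 2.98], [-0.74, 1.72], [-1.14, 1.35], [-2.1, 2.04], [-1.57, 1.44], [-3.14, 3.14]. Speed limits (rad/s): [1.89, 1.89, 2.39, 2.57, 3.14, 3.14].

### API

Orientations are given as a rotation vector (axis times angle).
In Python, from rig import ctrl gives the robot as it stands. The module is installed in compiled form; this text tells all that it offers.
- The arm moves only by the tool step_arm, never from a script. Its argument "increments" is a list of rows, each a list of 3 entries, a list of its own where there are three numbers: the shift along the tool's x, y, z each as a share of 600 mm, from -1 to 1, then the turn, a rotation vector about the tool's x, y, z each as a share of pi rad, from -1 to 1, then the opening, from 0 (shut) to 1 (fully open). A call has 1 to 20 rows; each row is the pose to reach, as a shift and turn from the pose commanded when the call began, along the tool's axes at that moment, turning the shorter way round; what a row does not reach only later rows make up. A row lasts 1/10 s, in which the tool goes at most 50 mm and 8.59 degrees, less where a joint would pass 70% of its speed; a pose out of reach is approached as far as the arm can. A call with a number of a shift or a turn outside -1 to 1 is refused whole. A call with a gripper value outside its range is refused whole. The fingers move at their own pace and stop on an object; the grip force is fixed at half the most. Time passes only in rows, so rows that repeat a pose let the fingers close. It gives the time, the measured TCP pose, the force, the opening and the grip force at its end, in the units of the state.
- ctrl.state(): the state, without advancing time (a new reading comes with each control period).
- ctrl.capture(name): name is "scene" or "top"; returns the picture (384x512x3 uint8, red, green, blue); there is no depth.
- ctrl.camera_params(name): a dict with "fovy" (degrees; the focal length in pixels is half the picture's height over the tangent of half this angle, whatever the lens; pixels are square), "cx", "cy" (the principal point, pixels), "dist_coeffs" ([k1, k2, p1, p2, k3] as OpenCV has them; the pictures are not rectified), "rvec" (rotation vector, rad) and "tvec" (3), from world to camera coordinates, as OpenCV has them. Camera axes: x right, y down, z forward; pixel columns grow to the right and rows downward; lengths in m; the calibration is good to about 2 mm. A picture is of the moment at which its call begins. camera_params takes no time and is no camera call.
- ctrl.job_done(): hands the job in; it is judged then, once.
The state is a dict: "time_s": time; "joints": joint angles; "dq": joint speeds; "tau": joint torques, N m; "position": TCP position; "tool_rot": TCP orientation; "wrist_force": force on the tool from outside, world axes, zero at the start; "wrist_torque": the same for the moment, N m; "opening": finger opening in m; "gripper_force": force on a finger pad.
Only numpy, scipy, OpenCV 4.12 (cv2) and the standard library are available. Lean on these libraries where they do the work, as an engineer would, in place of code of your own. Each camera call takes 0.05 s, during which the arm holds its last target. There are 200 camera calls.

## Working session

There is one attempt and no reset: what is moved stays moved. The work goes in short steps, Python scripts to look and compute and a tool call to move; the robot and the scene stay as the last step left them, time stands still between calls to the robot, and variables do not carry over. Pictures are saved under pics/ and viewed, at most 10 in all, crops included, and the job is handed in when it is done.

Besides the shell and the picture viewer there is one more tool, called after "Call:" by a JSON object that holds its "api" and its "payload", one argument or row to a line. step_arm: Moves the arm, as the interface text tells. Shift numbers are shares of 600 mm and turn numbers shares of pi rad, none past 1 either way. Its arguments: {"type":"object","properties":{"increments":{"type":"array"}},"required":["increments"]}

```bash
mkdir -p pics
cat > h.py <<'E'
import numpy as np, cv2
from rig import ctrl
def cam(n):
    p=ctrl.camera_params(n); f=192/np.tan(np.radians(p["fovy"])/2)
    K=np.array([[f,0,p["cx"]],[0,f,p["cy"]],[0,0,1]]); return K,np.array(p["dist_coeffs"],float),np.array(p["rvec"],float),np.array(p["tvec"],float)
def ray(n,uv,z):
    K,d,r,t=cam(n); R=cv2.Rodrigues(r)[0]
    u=cv2.undistortPoints(np.array([[uv]],float),K,d)[0,0]
    c=-R.T@t; v=R.T@np.array([u[0],u[1],1]); return c+v*(z-c[2])/v[2]
def proj(n,P):
    K,d,r,t=cam(n); return cv2.projectPoints(np.array(P,float).reshape(-1,1,3),r,t,K,d)[0][:,0]
def snap(n,name):
    im=ctrl.capture(n)[:,:,::-1].copy(); cv2.imwrite(f"pics/{name}.png",im); return im
E
python3 - <<'E'
from h import *
a=snap("scene","s0");b=snap("top","t0")
s=ctrl.state();print(s["time_s"],s["position"],s["tool_rot"],s["opening"])
for n in("scene","top"):
    K,d,r,t=cam(n);print(n,-cv2.Rodrigues(r)[0].T@t)
E
```

```text
0.1 [ 0.16655839 -0.47115174  0.25588206] [-3.09540366e+00 -5.31000852e-01  2.47011273e-04] 0.08511323088192406
scene [0.82007497 0.39779717 0.54245287]
top [0.51466317 0.03547741 0.70706893]
```

View pics/t0.png

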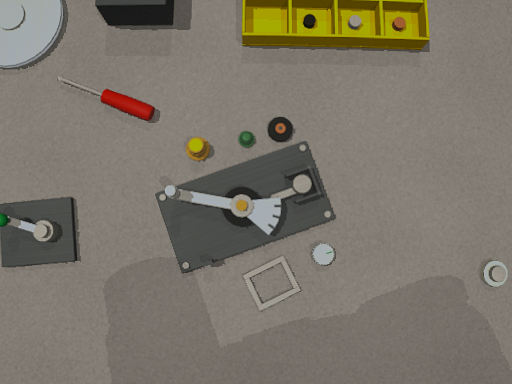

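View pics/s0.png

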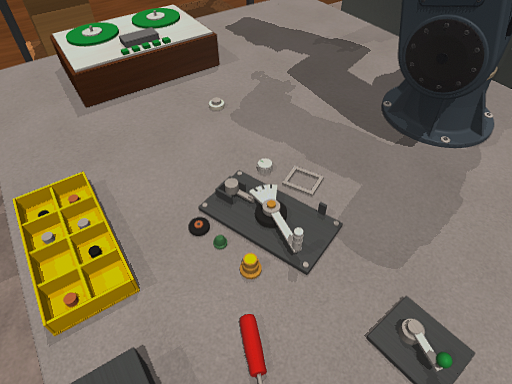

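The top view shows the brake: grip post at about (170,190), pivot (242,206), button (302,184). In the scene view the post is at (298,237), the pivot (271,205) and the button (232,185). Next I'll refine these.

Run:
```python
from h import *
a=cv2.imread("pics/t0.png");b=cv2.imread("pics/s0.png")
c=cv2.resize(a[130:280,140:350],None,fx=3.8,fy=3.8,interpolation=cv2.INTER_CUBIC)[:, :798]
cv2.imwrite("pics/c1.png",c)
d=cv2.resize(b[160:280,190:350],None,fx=5,fy=5,interpolation=cv2.INTER_CUBIC);cv2.imwrite("pics/c2.png",d)
for n,uv,z in[("top",(170,190),.085),("top",(242,206),.05),("top",(302,184),.046),("scene",(298,231),.085),("scene",(232,183),.046)]:print(n,uv,ray(n,uv,z).round(4))
```

```text
top (170, 190) [0.5817 0.1456 0.085 ]
top (242, 206) [0.563  0.0463 0.05  ]
top (302, 184) [ 0.5965 -0.0416  0.046 ]
scene (298, 231) [0.5812 0.1464 0.085 ]
scene (232, 183) [ 0.5954 -0.0387  0.046 ]
```

View pics/c1.png

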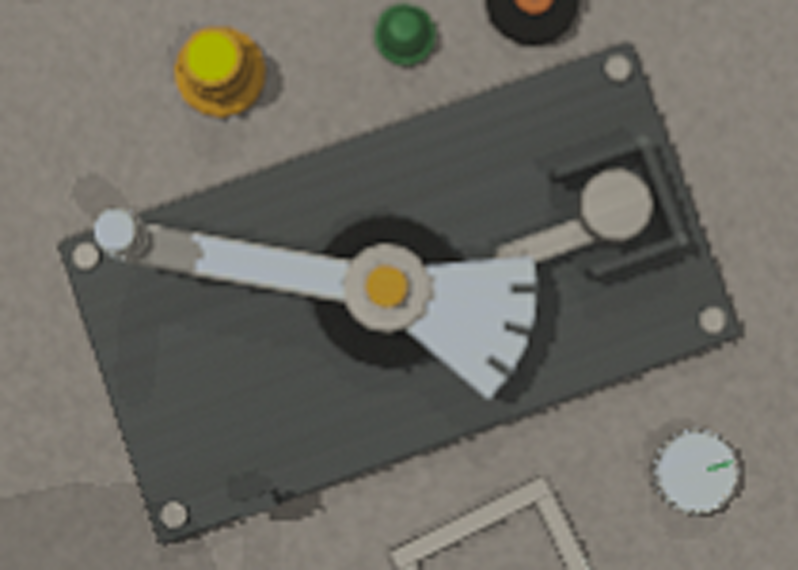

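View pics/c2.png

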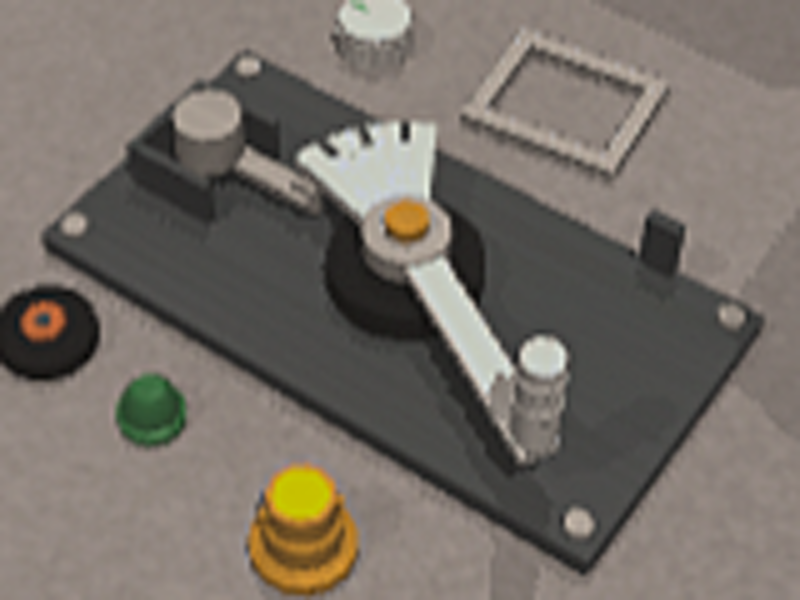

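The crops put the post top at top-view (170.3,190.8) and scene-view (298.6,231.2), the pivot cap at (241.8,205.5) and (271.6,203.4), and the button at (302.4,183.7) and (231.6,182.8). A black stop peg stands at about (207,258) and (322,206).

```bash
cat >> h.py <<'E'
def tri(a,b):
    P=[];U=[]
    for n,uv in(("top",a),("scene",b)):
        K,d,r,t=cam(n);P.append(np.c_[cv2.Rodrigues(r)[0],t]);U.append(cv2.undistortPoints(np.array([[uv]],float),K,d)[0,0].reshape(2,1))
    X=cv2.triangulatePoints(P[0],P[1],U[0],U[1])[:,0];return X[:3]/X[3]
from scipy.spatial.transform import Rotation as Ro
def rows(targets,pose=None):
    """targets: (xyz, yaw_deg of tool y axis, opening); prints rows for a down-pointing tool"""
    s=ctrl.state();p,R=(np.array(s["position"]),Ro.from_rotvec(s["tool_rot"])) if pose is None else pose
    for x,yaw,o in targets:
        c=np.radians(yaw);y=np.array([np.cos(c),np.sin(c),0]);z=np.array([0,0,-1.]);T=Ro.from_matrix(np.c_[np.cross(y,z),y,z])
        print([(R.inv().apply(np.array(x)-p)/.6).round(4).tolist(),((R.inv()*T).as_rotvec()/np.pi).round(4).tolist(),o])
E
python3 - <<'E'
from h import *
for k,a,b in[("post",(170.3,190.8),(298.6,231.2)),("piv",(241.8,205.5),(271.6,203.4)),("but",(302.4,183.7),(231.6,182.8)),("peg",(206.5,258.5),(322.5,204))]:print(k,tri(a,b).round(4))
for k,n,uv,z in[("post","top",(170.3,190.8),.085),("post","scene",(298.6,231.2),.085),("but","top",(302.4,183.7),.046),("but","scene",(231.6,182.8),.046)]:print(k,ray(n,uv,z).round(4))
s=ctrl.state();M=Ro.from_rotvec(s["tool_rot"]).as_matrix();print(M.round(3),np.degrees(np.arctan2(M[1,1],M[0,1])))
for yaw in(170,-10):rows([([.581,.146,.2],yaw,.5)])
E
```

```text
post [0.5803 0.1459 0.0833]
piv [0.5631 0.0474 0.0465]
but [ 0.5961 -0.0416  0.0448]
peg [0.4851 0.0987 0.0431]
post [0.5806 0.1451 0.085 ]
post [0.5807 0.1472 0.085 ]
but [ 0.5969 -0.0422  0.046 ]
but [ 0.5957 -0.0397  0.046 ]
[[ 0.943  0.333 -0.   ]
 [ 0.333 -0.943  0.001]
 [ 0.    -0.001 -1.   ]] -70.53188809009231
[[0.9941, -0.7395, 0.0939], [-0.0002, 0.0003, 0.6637], 0.5]
[[0.9941, -0.7395, 0.0939], [-0.0003, -0.0002, -0.3363], 0.5]
```

Call:
{"api": "step_arm", "payload": {
  "increments": [
    [[0.994,-0.74,0.09],[0,0,-0.336],0.5],
    [[0.994,-0.74,0.09],[0,0,-0.336],0.5],
    [[0.994,-0.74,0.09],[0,0,-0.336],0.5],
    [[0.994,-0.74,0.09],[0,0,-0.336],0.5],
    [[0.994,-0.74,0.09],[0,0,-0.336],0.5],
    [[0.994,-0.74,0.09],[0,0,-0.336],0.5],
    [[0.994,-0.74,0.09],[0,0,-0.336],0.5],
    [[0.994,-0.74,0.09],[0,0,-0.336],0.5],
    [[0.994,-0.74,0.09],[0,0,-0.336],0.5],
    [[0.994,-0.74,0.09],[0,0,-0.336],0.5],
    [[0.994,-0.74,0.09],[0,0,-0.336],0.5],
    [[0.994,-0.74,0.09],[0,0,-0.336],0.5],
    [[0.994,-0.74,0.09],[0,0,-0.336],0.5],
    [[0.994,-0.74,0.09],[0,0,-0.336],0.5],
    [[0.994,-0.74,0.09],[0,0,-0.336],0.5],
    [[0.994,-0.74,0.09],[0,0,-0.336],0.5],
    [[0.994,-0.74,0.09],[0,0,-0.336],0.5],
    [[0.994,-0.74,0.09],[0,0,-0.336],0.5],
    [[0.994,-0.74,0.09],[0,0,-0.336],0.5],
    [[0.994,-0.74,0.09],[0,0,-0.336],0.5]
  ]
}}

```text
time_s: 2.1
position: [0.5808, 0.1452, 0.2028]
tool_rot: [2.408, 2.017, 0.001]
wrist_force: [-0.5, 0.4, -0.2]
opening: 0.0428
gripper_force: 0.0
```

Run:
```python
from h import *
rows([([.5805,.146,.080],-10,.5)])
```

```text
[[0.0013, -0.0008, 0.2046], [0.0002, -0.0, -0.0006], 0.5]
```

Call:
{"api": "step_arm", "payload": {
  "increments": [
    [[0.001,-0.001,0.05],[0,0,0],0.5],
    [[0.001,-0.001,0.1],[0,0,0],0.5],
    [[0.001,-0.001,0.14],[0,0,0],0.5],
    [[0.001,-0.001,0.17],[0,0,0],0.5],
    [[0.001,-0.001,0.19],[0,0,0],0.5],
    [[0.001,-0.001,0.203],[0,0,0],0.5],
    [[0.001,-0.001,0.203],[0,0,0],0.24],
    [[0.001,-0.001,0.203],[0,0,0],0.24],
    [[0.001,-0.001,0.203],[0,0,0],0.24],
    [[0.001,-0.001,0.203],[0,0,0],0.24],
    [[0.001,-0.001,0.203],[0,0,0],0.24]
  ]
}}

```text
time_s: 3.2
position: [0.5807, 0.1468, 0.0809]
tool_rot: [2.407, 2.018, 0.001]
wrist_force: [0.8, -0.0, -0.5]
opening: 0.0205
gripper_force: 0.0
```

Run:
```python
from h import *
b=snap("scene","s1")[130:290,170:370];cv2.imwrite("pics/c3.png",cv2.resize(b,None,fx=3.5,fy=3.5))
p=np.array([.563,.0465])
T=[]
for a in np.r_[np.arange(.08,1.05,.08),1.06]:
    th=np.radians(80)+a;T.append(([*(p+.1*np.array([np.cos(th),np.sin(th)])),.081],np.degrees(th)-90,.24))
rows(T);print(ctrl.state()["wrist_force"])
```

```text
[[-0.0035, -0.0133, -0.0003], [0.0001, -0.0001, -0.0257], 0.24]
[[-0.0051, -0.0265, -0.0003], [0.0001, -0.0001, -0.0512], 0.24]
[[-0.0077, -0.0395, -0.0004], [0.0001, -0.0, -0.0767], 0.24]
[[-0.0114, -0.0524, -0.0004], [0.0001, -0.0, -0.1021], 0.24]
[[-0.0161, -0.0648, -0.0004], [0.0001, -0.0, -0.1276], 0.24]
[[-0.0218, -0.0769, -0.0004], [0.0001, -0.0, -0.1531], 0.24]
[[-0.0285, -0.0884, -0.0004], [0.0001, -0.0, -0.1785], 0.24]
[[-0.036, -0.0994, -0.0004], [0.0001, -0.0, -0.204], 0.24]
[[-0.0444, -0.1098, -0.0004], [0.0001, -0.0, -0.2295], 0.24]
[[-0.0536, -0.1195, -0.0004], [0.0001, -0.0, -0.2549], 0.24]
[[-0.0635, -0.1283, -0.0004], [0.0001, -0.0, -0.2804], 0.24]
[[-0.0741, -0.1364, -0.0004], [0.0001, 0.0, -0.3059], 0.24]
[[-0.0854, -0.1436, -0.0004], [0.0001, 0.0, -0.3313], 0.24]
[[-0.0882, -0.1453, -0.0004], [0.0001, 0.0, -0.3377], 0.24]
[-0.1225477   0.54808159  0.16142551]
```

View pics/c3.png

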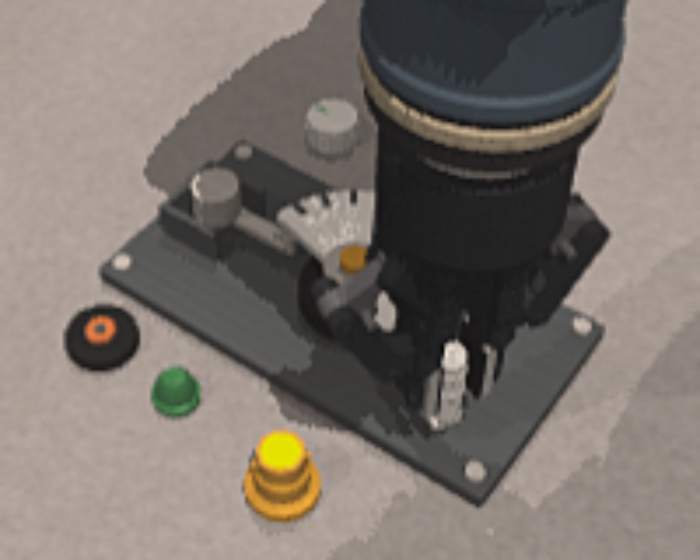

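The crop at (455,370) shows the post standing between the two pads, so I'll swing it now.

Call:
{"api": "step_arm", "payload": {
  "increments": [
    [[-0.002,-0.0133,0],[0,0,-0.0257],0.24],
    [[-0.005,-0.0265,0],[0,0,-0.0512],0.24],
    [[-0.0077,-0.0395,0],[0,0,-0.0767],0.24],
    [[-0.0114,-0.0524,0],[0,0,-0.102],0.24],
    [[-0.016,-0.0648,0],[0,0,-0.1276],0.24],
    [[-0.022,-0.077,0],[0,0,-0.153],0.24],
    [[-0.0285,-0.0884,0],[0,0,-0.1785],0.24],
    [[-0.036,-0.0994,0],[0,0,-0.204],0.24],
    [[-0.0444,-0.11,0],[0,0,-0.23],0.24],
    [[-0.0536,-0.1195,0],[0,0,-0.255],0.24],
    [[-0.0635,-0.1283,0],[0,0,-0.28],0.24],
    [[-0.074,-0.1364,0],[0,0,-0.306],0.24],
    [[-0.0854,-0.1436,0],[0,0,-0.331],0.24],
    [[-0.088,-0.1453,0],[0,0,-0.338],0.24],
    [[-0.088,-0.1453,0],[0,0,-0.338],0.24],
    [[-0.088,-0.1453,0],[0,0,-0.338],0.24]
  ]
}}

```text
time_s: 4.85
position: [0.486, 0.1102, 0.0808]
tool_rot: [1.056, 2.958, 0.001]
wrist_force: [3.8, 1.8, 1.6]
opening: 0.0206
gripper_force: 1.8
```

Run:
```python
from h import *
s=ctrl.state();d=np.array(s["position"])[:2]-[.563,.0465]
print(np.hypot(*d),np.arctan2(d[1],d[0])-np.radians(80),s["wrist_force"],s["wrist_torque"],s["gripper_force"])
b=snap("scene","s2")[130:290,170:370];cv2.imwrite("pics/c4.png",cv2.resize(b,None,fx=3.5,fy=3.5))
```

```text
0.09991987373357958 1.0537289009928126 [3.79446338 1.79229106 1.58196636] [ 0.37106155 -0.68272347 -0.03174931] 1.789490282535553
```

View pics/c4.png

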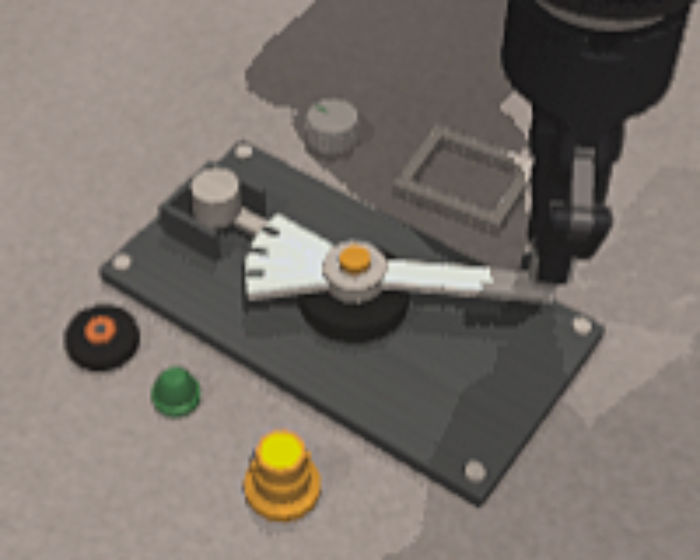

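The lever is near 1.04: its arm runs level to the right at (440,275), and about 4 N of spring force pushes on the pad. I'll let go and rise.

Call:
{"api": "step_arm", "payload": {
  "increments": [
    [[0,0,0],[0,0,0],0.5],
    [[0,0,0],[0,0,0],0.5],
    [[0,0,0],[0,0,0],0.5],
    [[0,0,0],[0,0,0],0.5],
    [[0,0,0],[0,0,0],0.5],
    [[0,0,0],[0,0,0],0.5],
    [[0,0,-0.05],[0,0,0],0.5],
    [[0,0,-0.1],[0,0,0],0.5],
    [[0,0,-0.15],[0,0,0],0.5],
    [[0,0,-0.2],[0,0,0],0.5],
    [[0,0,-0.2],[0,0,0],0.5],
    [[0,0,-0.2],[0,0,0],0]
  ]
}}

```text
time_s: 6.1
position: [0.4857, 0.11, 0.2007]
tool_rot: [1.054, 2.959, 0.001]
wrist_force: [0.1, 0.6, -0.8]
opening: 0.0293
gripper_force: 0.0
```

Run:
```python
from h import *
b=snap("scene","s3")[130:290,170:370];cv2.imwrite("pics/c5.png",cv2.resize(b,None,fx=3.5,fy=3.5))
c=np.radians(80)+.95
print(proj("scene",[.563+.1*np.cos(c),.0465+.1*np.sin(c),.085]))
rows([([.5962,-.0412,.2],49,0),([.5962,-.0412,.1],49,0)])
```

```text
[[328.04998891 196.86305696]]
[[-0.3025, -0.0781, -0.0002], [-0.0001, -0.0001, 0.0099], 0]
[[-0.3026, -0.078, 0.1665], [-0.0001, -0.0001, 0.0099], 0]
```

View pics/c5.png

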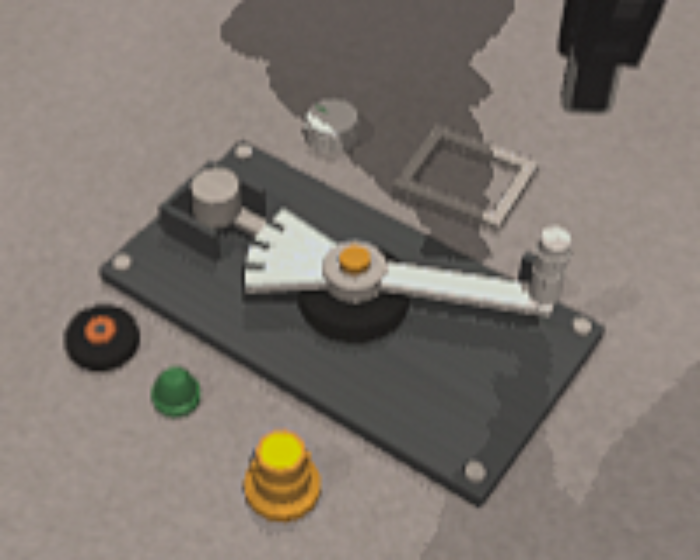

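The post top is at crop (555,240), i.e. pixel (328.6,198.6). I predicted (328,197) for 0.95, so the last notch holds. Next is the button.

Call:
{"api": "step_arm", "payload": {
  "increments": [
    [[-0.3025,-0.078,0],[0,0,0],0],
    [[-0.3025,-0.078,0],[0,0,0],0],
    [[-0.3025,-0.078,0],[0,0,0],0],
    [[-0.3025,-0.078,0],[0,0,0],0],
    [[-0.3025,-0.078,0],[0,0,0],0],
    [[-0.3025,-0.078,0],[0,0,0],0],
    [[-0.3025,-0.078,0.06],[0,0,0],0],
    [[-0.3025,-0.078,0.12],[0,0,0],0],
    [[-0.3025,-0.078,0.17],[0,0,0],0],
    [[-0.3025,-0.078,0.195],[0,0,0],0],
    [[-0.3025,-0.078,0.205],[0,0,0],0],
    [[-0.3025,-0.078,0.205],[0,0,0],0]
  ]
}}

```text
time_s: 7.35
position: [0.5956, -0.0403, 0.077]
tool_rot: [-1.052, -2.959, 0.0]
wrist_force: [-0.2, -0.1, 1.4]
opening: 0.0006
gripper_force: 0.0
```

Run:
```python
from h import *
s=ctrl.state();print(s["position"],s["wrist_force"],s["opening"])
b=snap("scene","s4")[130:290,170:370];cv2.imwrite("pics/c6.png",cv2.resize(b,None,fx=3.5,fy=3.5))
```

```text
[ 0.59564228 -0.04026838  0.07703966] [-0.17636047 -0.10416745  1.38952052] 0.0005827064438407569
```

View pics/c6.png

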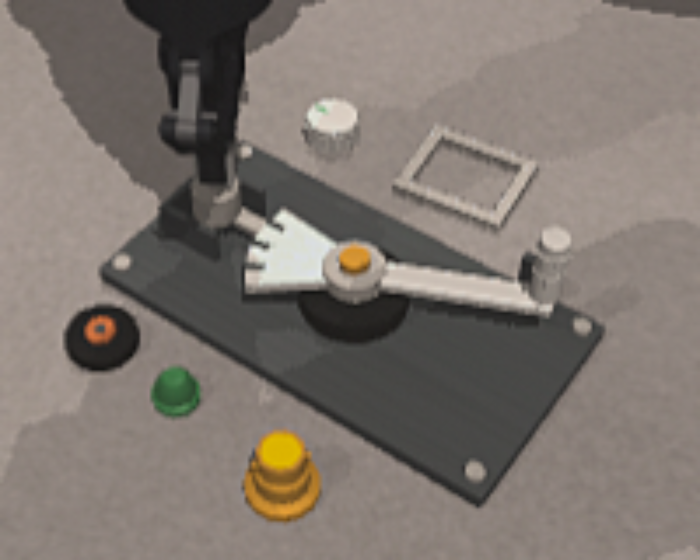

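The closed fingertips are centred over the button at (215,190), and the lever is still held. Now I press.

Call:
{"api": "step_arm", "payload": {
  "increments": [
    [[0,0,0.007],[0,0,0],0],
    [[0,0,0.013],[0,0,0],0],
    [[0,0,0.018],[0,0,0],0],
    [[0,0,0.021],[0,0,0],0],
    [[0,0,0.022],[0,0,0],0],
    [[0,0,0.022],[0,0,0],0]
  ]
}}

```text
time_s: 8.0
position: [0.5969, -0.0411, 0.0645]
tool_rot: [1.054, 2.959, 0.0]
wrist_force: [2.7, -0.2, 4.4]
opening: 0.0
gripper_force: 2.1
```

Call:
{"api": "step_arm", "payload": {
  "increments": [
    [[0,0,0.0015],[0,0,0],0],
    [[0,0,0.0015],[0,0,0],0]
  ]
}}

```text
time_s: 8.2
position: [0.5967, -0.0411, 0.0635]
tool_rot: [1.054, 2.959, 0.0]
wrist_force: [2.2, 0.2, 5.3]
opening: -0.0006
gripper_force: 2.3
```

Call:
{"api": "step_arm", "payload": {
  "increments": [
    [[0,0,0.0015],[0,0,0],0],
    [[0,0,0.0015],[0,0,0],0]
  ]
}}

```text
time_s: 8.4
position: [0.5967, -0.0411, 0.0628]
tool_rot: [1.054, 2.959, 0.0]
wrist_force: [2.2, 0.3, 7.7]
opening: -0.0001
gripper_force: 4.1
```

Call:
{"api": "step_arm", "payload": {
  "increments": [
    [[0,0,0.001],[0,0,0],0],
    [[0,0,0.001],[0,0,0],0],
    [[0,0,0.001],[0,0,0],0],
    [[0,0,0.001],[0,0,0],0]
  ]
}}

```text
time_s: 8.8
position: [0.5968, -0.0412, 0.0626]
tool_rot: [1.054, 2.958, 0.0]
wrist_force: [0.7, -0.5, 13.3]
opening: -0.0002
gripper_force: 6.6
```

The force has jumped to 13 N, so the button is on its stop. I'll hold it while the lever returns, then check.

Call:
{"api": "step_arm", "payload": {
  "increments": [
    [[0,0,0],[0,0,0],0],
    [[0,0,0],[0,0,0],0],
    [[0,0,0],[0,0,0],0],
    [[0,0,0],[0,0,0],0],
    [[0,0,0],[0,0,0],0],
    [[0,0,0],[0,0,0],0],
    [[0,0,0],[0,0,0],0],
    [[0,0,0],[0,0,0],0],
    [[0,0,0],[0,0,0],0],
    [[0,0,0],[0,0,0],0],
    [[0,0,0],[0,0,0],0],
    [[0,0,0],[0,0,0],0],
    [[0,0,0],[0,0,0],0],
    [[0,0,0],[0,0,0],0],
    [[0,0,0],[0,0,0],0]
  ]
}}

```text
time_s: 10.3
position: [0.5968, -0.0412, 0.0626]
tool_rot: [1.054, 2.958, 0.0]
wrist_force: [0.5, 0.3, 13.5]
opening: -0.0002
gripper_force: 6.6
```

Run:
```python
from h import *
b=snap("scene","s5")[130:290,170:370];cv2.imwrite("pics/c7.png",cv2.resize(b,None,fx=3.5,fy=3.5))
```

```text
(no output)
```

View pics/c7.png

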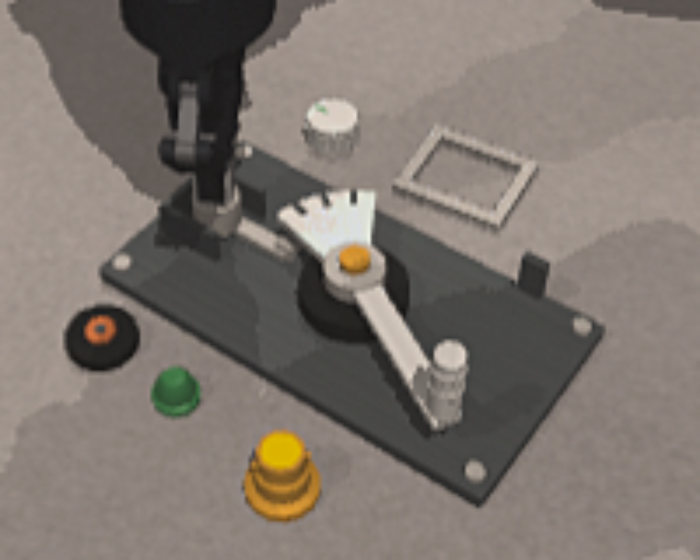

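The lever is back at rest, with the post top at crop (450,353), which is pixel (298.6,231) as at the start. I'll withdraw.

Call:
{"api": "step_arm", "payload": {
  "increments": [
    [[0,0,-0.02],[0,0,0],0],
    [[0,0,-0.06],[0,0,0],0],
    [[0,0,-0.12],[0,0,0],0],
    [[0,0,-0.2],[0,0,0],0],
    [[0,0,-0.25],[0,0,0],0],
    [[0,0,-0.25],[0,0,0],0],
    [[0,0,-0.25],[0,0,0],0],
    [[0,0,-0.25],[0,0,0],0]
  ]
}}

```text
time_s: 11.15
position: [0.5956, -0.0411, 0.2105]
tool_rot: [-1.053, -2.957, 0.001]
wrist_force: [0.7, -0.1, -0.1]
opening: 0.0
gripper_force: 0.0
```

Run:
```python
from h import *
a=snap("scene","s6");b=cv2.imread("pics/s0.png")
cv2.imwrite("pics/c8.png",np.hstack([cv2.resize(x[160:260,200:330],None,fx=3,fy=3) for x in(b,a)]))
```

```text
(no output)
```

View pics/c8.png

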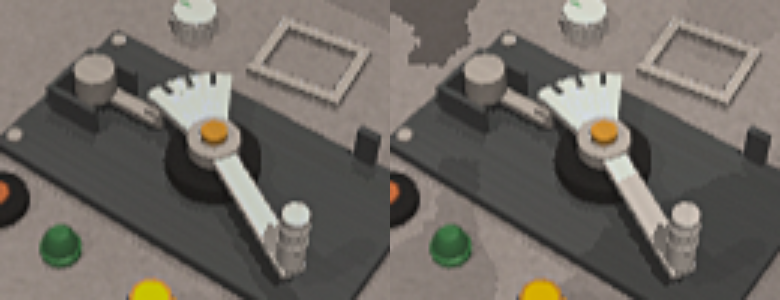

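Before (left) and after (right) match: the button is up at (95,65) and (485,65), and the lever is at rest.

```bash
python3 -c "
from rig import ctrl
print(ctrl.job_done())"
```

```text
the job is handed in; nothing more can be done
None
```

The lever was swung to the last notch and the ratchet held it there by itself; the button was then pressed fully down, the lever sprang back to rest, and the button came up again once the hand was clear (job handed in at about 11 s).

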